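# Seat the drilling template on the jig pin

## Robot

A 6-joint arm with a two-finger parallel gripper is mounted at the origin on the work surface. World frame = base frame: x ahead of the robot, y to its left, z up, the work surface at z = 0. Lengths are in m, angles in degrees, forces in N, time in s.
With the tool pointing down it reaches from about 0.35 to 0.875 m from the base axis. Payload 4.2 kg.
Tool frame: the origin (TCP) lies midway between the tips of the shut fingers; the grasp point (between the pads) lies 19 mm behind it; z points along the fingers, y is the line along which they close (so a half turn about z gives the same grasp; the last joint's range is limited). The gripper opens to 87 mm and grips with 3 to 60 N. Pads are 19 mm wide; open, the fingers measure 117 mm over their backs; the gripper's body (75 mm by 190 mm) begins 51 mm behind the grasp point.
Start: joints at [-61.272, 22.042, 0.453, 0, -68.411, -14.817], TCP at [0.15, -0.607, 0.223] pointing down, gripper open.
Joint ranges: [-179.83, 179.83], [-69.29, 118.12], [-61.27, 80.66], [-181.25, 117.63], [-171.15, -9.14], [-177.46, 177.46]. Speed limits (degrees/s): [159.86, 159.86, 180, 180, 180, 180].

## Interface

Orientations are given as a 3x3 rotation matrix whose columns are the frame's x, y, z axes.
In Python, from station import r, cams gives the robot as it stands.
- The arm moves only by the tool play_rows, never from a script. Its argument "commands" is text: rows parted by semicolons, each of 6 numbers parted by spaces: the shift along the world's x, y, z normalised to -1 to 1, where 1 is 30 mm, then the turn, a rotation vector about the world's x, y, z normalised to -1 to 1, where 1 is 0.15 rad. A call has 1 to 20 rows; each row shifts and turns the commanded pose from where the row before left it; what a row does not reach is not made up. A row lasts 1/10 s, in which the tool goes at most 50 mm and 8.59 degrees, less where a joint would pass 70% of its speed; a pose out of reach is approached as far as the arm can. A call with a number of a shift or a turn outside -1 to 1 is refused whole. A call with a gripper value outside its range is refused whole. "grip" is the finger opening in mm, from 0 to 87, set as the call begins (left out, the last holds). The fingers move at their own pace and stop on an object; the grip force is fixed at half the most. Time passes only in rows, so rows that do not move let the fingers close. It gives the time, the measured TCP pose, the force, the opening and the grip force at its end, in the units of the state.
- r.sense(): the state, without advancing time (a new reading comes with each control period).
- cams.capture(name): name is "side" or "top" or "wrist"; returns (picture, depth): 384x512x3 uint8, blue, green, red; 384x512 float32, m along the optical axis (not along the pixel's ray), 0 where there is no reading.
- cams.camera_info(name): a dict with "mtx" (3x3 intrinsics, pixels), "k1" (the pictures are not rectified: a ray, as slopes to the right and down, at radius r is drawn at 1 + k1 r^2 times it, then the intrinsics apply), "R" (3x3) and "t" (3): a world point X has camera coordinates R X + t. Camera axes: x right, y down, z forward; pixel columns grow to the right and rows downward; lengths in m; the calibration is good to about 2 mm. A picture is of the moment at which its call begins: read the wrist's pose just before it. camera_info takes no time and is no camera call; for the wrist camera it gives the pose at the moment of the call.
- r.finish_job(): hands the job in; it is judged then, once.
The state is a dict: "time_s": time; "joints": joint angles; "joint_velocities": joint speeds; "effort": joint torques, N m; "tcp_pos": TCP position; "ee_rot": TCP orientation; "wrist_force": force on the tool from outside, world axes, zero at the start; "moment": the same for the moment, N m; "gripper_width": opening from 0.0 (shut) to 1.0 (fully open); "gripper_force": force on a finger pad.
Only numpy, scipy, OpenCV 4.12 (cv2) and the standard library are available. Lean on these libraries where they do the work, as an engineer would, in place of code of your own. Each camera call takes 0.05 s, during which the arm holds its last target. There are 200 camera calls.

## Task

Pick the drilling template up by its upright tab and lay it in the channel of the jig, pointing the same way as the jig, with its tail on the channel floor and its front riding on top of the pin, the hole still short of the pin. Then slide it gently forward along the channel until the hole comes over the pin and the template drops flat on the floor, and leave it there. Do not shove or hammer the template against the jig, and do not disturb the other things on the bench.

Things in the scene. Friction and masses are not known exactly. Their poses are not given: they have to be found in the camera images.
- jig: Drilling jig, fixed: dark steel slab 200 mm long (x), 96 wide (y), 20 high; an aluminium rail along each long side makes a channel along x, open at both ends. Origin: centre of the slab's underside; z up; +x is forward, the sliding direction. Channel floor 20 mm above the origin, 67.6 mm wide; rails stand 12 mm over the floor, then flare outward up to 20 mm over it.
- jig_slot (a point): Middle of the pin's slot, on the channel floor, 10 mm ahead (+x) of the jig's origin; axes as the jig. A rigid bright steel pin, 8 mm in diameter with bevelled top, stands 6 mm up from the floor on the channel's centre line. It was clamped anew for this job: its axis is anywhere from 22 mm behind to 22 mm ahead of this point (along x), not measured.
- plate_grip (a point): Centre of the template's tab. The template: loose aluminium plate 142 mm long (x), 64 wide (y), 6 thick, 0.18 to 0.29 kg, starts on the bench; dragging it takes 1 to 4 N. The tab stands across it: 10 mm thick (x, grasp across this), 40 wide (y), 32 tall above the plate's top. This point is 22 mm above the underside, 23 mm behind the plate's middle. x points from tab to hole (forward), z up.
- plate_hole (a point): The centre of the template's round hole, 12 mm in diameter, through the plate, at the plate's underside. It lies 30 mm ahead (+x) of the tab's centre and 64 mm behind the plate's front edge. Axes as plate_grip.
- plate_tail (a point): The middle of the template's rear lower edge, 48 mm behind (-x of) the tab's centre, at the underside. Axes as plate_grip.
- tin: Bystander: a small round brass tin with steel lid, 50 mm across, 23 mm high; origin under its centre. Loose.
- bench_block: Bystander: a steel block 50 x 50 x 20 mm; origin under its centre. Loose.
- driver: Bystander: a screwdriver 150 mm long lying on the bench. Loose.
- brush_mug: Bystander: a terracotta cup 70 mm across, 85 mm high, with brushes standing in it to 150 mm; origin under its centre. Loose.
- jar: Bystander: a glass jar 64 mm across, 90 mm high; origin under its centre. Loose.
- tape: Bystander: a grey tape roll 72 mm across, 20 mm high, lying flat; origin under its centre. Loose.
- ring_stick: Bystander: a wooden cone 26 mm across its foot, 160 mm high, standing; origin under its centre. Loose.

How it is judged (in metres and radians):
On the way:
1. the template lies in the channel, tail on the floor, its front riding on the pin (z of plate_tail in the frame of jig below 0.0225 m and z of plate_hole in the frame of jig between 0.0225 and 0.028 m and x of plate_hole in the frame of jig between -0.045 and 0.036 m and y of plate_hole in the frame of jig between -0.004 and 0.004 m and angle between plate_hole's own z axis and vertical below 0.12 rad and angle between the x axis of plate_hole and the x axis of jig, either way round below 0.12 rad), for 0.2 s.
At the end, for the whole second after the job is handed in: The template lies at rest and flat on the channel floor (hole and tail within 1.5 mm of it, tilt under 0.025 rad), pointing forward, with its hole over the pin (hole centre between 16 mm behind and 36 mm ahead of the jig's origin and within 4 mm of its centre line) (z of each of plate_hole, plate_tail in the frame of jig below 0.0215 m and angle between plate_hole's own z axis and vertical below 0.025 rad and x of plate_hole in the frame of jig between -0.016 and 0.036 m and y of plate_hole in the frame of jig between -0.004 and 0.004 m and x of plate_tail in the frame of jig below 0 m and linear speed of plate below 0.01 m/s); the robot touches nothing.
It fails at once if the template is shoved or dropped hard on the jig (contact force over 25 N) (contact force between plate and jig above 25 N).
It fails at once if a bystander is moved by more than 30 mm (distance of any of tin, bench_block, driver, brush_mug, jar, tape, ring_stick from where it was at the start of the episode above 0.03 m).
It also fails if it takes over 51 s, if anything falls off the work surface, if the arm or the gripper's body presses on something with over 40 N, if the wrist force passes 120 N, or if a joint passes its speed limit or range.

## Working session

There is one attempt and no reset: what is moved stays moved. The work goes in short steps, Python scripts to look and compute and a tool call to move; the robot and the scene stay as the last step left them, time stands still between calls to the robot, and variables do not carry over. Pictures are saved under pics/ and viewed, at most 10 in all, crops included, and the job is handed in when it is done.

Besides the shell and the picture viewer there is one more tool, called as name(argument=value, ...) on one line, values as JSON. play_rows: Moves the arm, as the interface text tells. Scaled input: -1 to 1 covers 30 mm each way for a shift and 0.15 rad each way for a turn. Its arguments: {"type":"object","properties":{"commands":{"type":"string"},"grip":{"type":"number"}},"required":["commands"]}

```bash
mkdir -p pics
cat > h.py <<'E'
import numpy as np, cv2
from station import r, cams
def grab(n):
    i=cams.camera_info(n); p,d=cams.capture(n); np.savez('%s.npz'%n,p=p,d=d,**{k:np.array(i[k]) for k in('mtx','k1','R','t')}); return p,d
def load(n): return np.load('%s.npz'%n)
def ray(f,u,v):
    q=cv2.undistortPoints(np.array([[[u,v]]],float),f['mtx'],np.array([float(f['k1']),0,0,0,0]))[0,0]
    # k1 model: x_d=x(1+k1 r^2)
    return np.array([q[0],q[1],1.])
def px(f,u,v,z=None):
    """world point at pixel; by plane z or depth"""
    k=ray(f,u,v); R=f['R'];t=f['t'].ravel()
    c=-R.T@t; w=R.T@k
    s=(z-c[2])/w[2] if z is not None else float(np.median(f['d'][int(v)-1:int(v)+2,int(u)-1:int(u)+2]))
    return c+s*w
E
python3 - <<'E'
from h import *
for n in('top','side'):
    p,d=grab(n); cv2.imwrite('pics/%s0.png'%n,cv2.resize(p,(800,600),interpolation=cv2.INTER_CUBIC))
    i=cams.camera_info(n); print(n,-np.array(i['R']).T@np.array(i['t']).ravel(),i['mtx'],i['k1'])
print(r.sense()['ee_rot'])
E
```

```text
top [0.43896625 0.02217181 1.02133484] [[365.29140354   0.         261.4801628 ]
 [  0.         365.29140354 191.54579847]
 [  0.           0.           1.        ]] -0.002496626989254956
side [-0.36071937  0.96131311  0.79855606] [[471.6087442    0.         253.23775713]
 [  0.         471.6087442  193.46533503]
 [  0.           0.           1.        ]] -0.15414434014244693
[[-9.70702086e-01 -2.40285462e-01 -5.96971421e-04]
 [-2.40286167e-01  9.70700303e-01  1.86532338e-03]
 [ 1.31270249e-04  1.95411727e-03 -9.99998082e-01]]
```

View pics/top0.png

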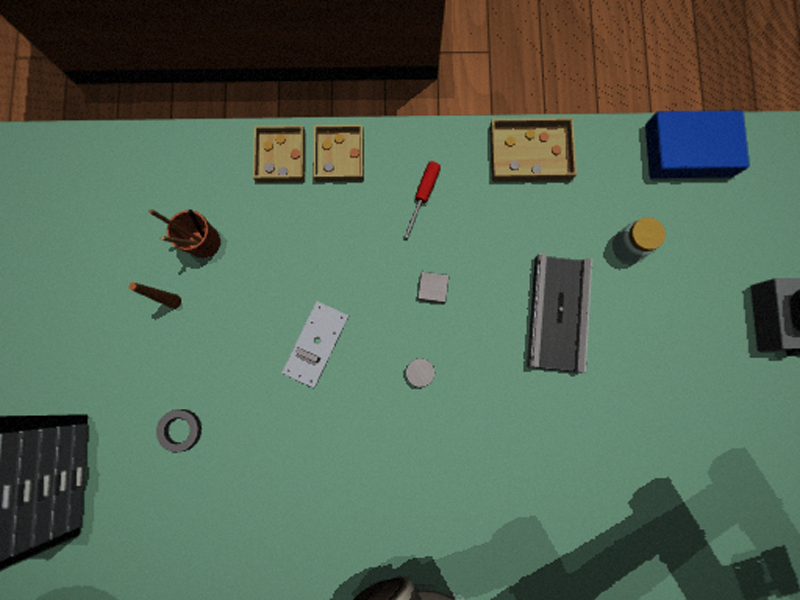

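View pics/side0.png

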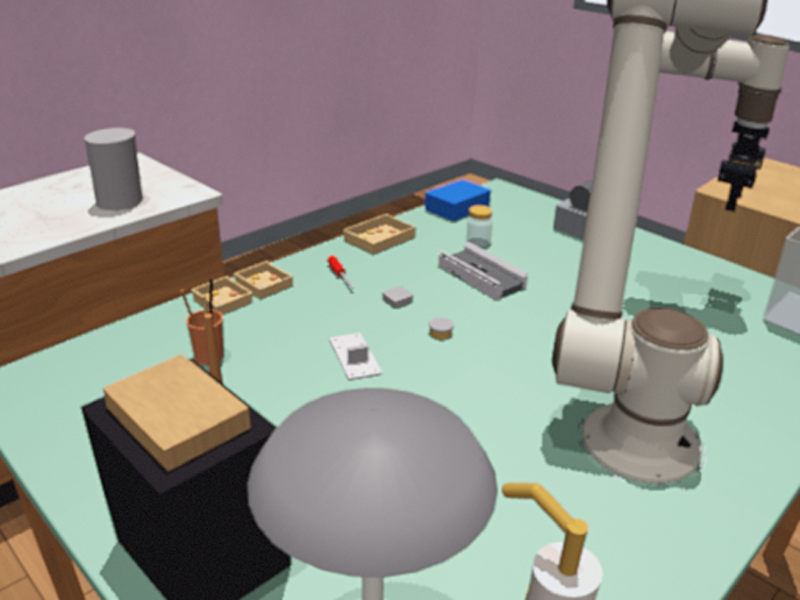

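The top view shows the template at (315,345), with its tab at (307,355) and hole at (317,340). The jig is at (561,313) with its slot and pin near (560,308). The bystanders are clear of both. I'll enlarge the two parts next.

Run:
```python
from h import *
p=load('top')['p']
a=p[185:255,175:230]; b=p[155:245,330:385]
A=cv2.resize(a,None,fx=6.6,fy=6.6,interpolation=cv2.INTER_CUBIC);B=cv2.resize(b,None,fx=6.6,fy=6.6,interpolation=cv2.INTER_CUBIC)
c=np.zeros((600,800,3),np.uint8);c[:A.shape[0],:A.shape[1]]=A;c[:B.shape[0],400:400+B.shape[1]]=B
cv2.imwrite('pics/crop.png',c)
```

```text
(no output)
```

View pics/crop.png

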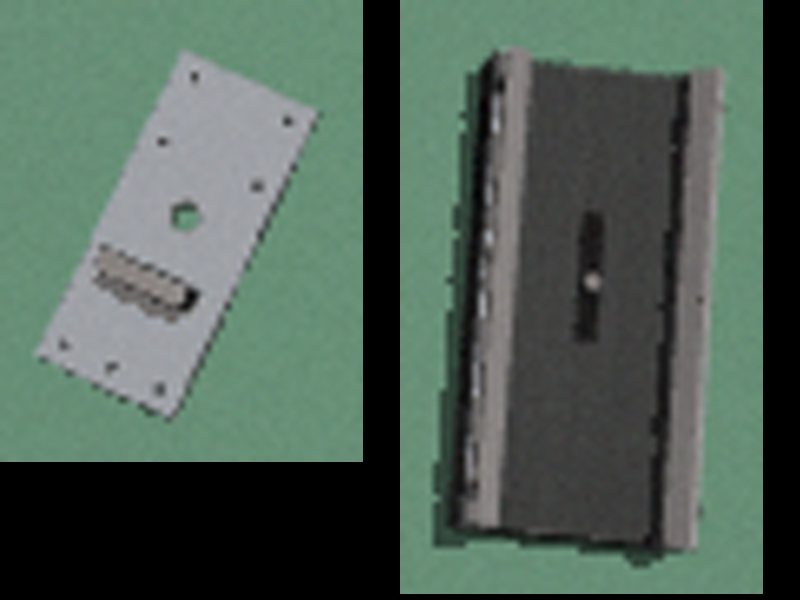

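The crop shows the plate corners at (183,53), (318,113), (172,417) and (37,352), and the hole at (187,216). The jig floor ends at y≈70 and y≈535. The slot runs from (593,212) to (587,342), centred ahead of the floor's middle towards the top of the picture, so jig forward ≈ world +x. The pin is at (593,281).

Run:
```python
from h import *
f=load('top')
P=lambda x,y,z:px(f,175+(x+.5)/6.6-.5,185+(y+.5)/6.6-.5,z)
J=lambda x,y,z:px(f,330+(x-400+.5)/6.6-.5,155+(y+.5)/6.6-.5,z)
c=[P(*q,0.006) for q in((183,53),(318,113),(172,417),(37,352))]
m=np.mean(c,0); d=(c[0]+c[1]-c[2]-c[3]); d/=np.linalg.norm(d)
print('plate',m,np.degrees(np.arctan2(d[1],d[0])),'hole',P(187,216,0.003),'pred tab',m-.023*d,'pred hole',m+.007*d, np.linalg.norm(c[0]-c[3]),np.linalg.norm(c[0]-c[1]))
j=[J(*q,.02) for q in((531,65),(692,76),(657,545),(500,525))]
print('floor',j,np.mean(j,0))
s=[J(593,212,.02),J(587,342,.02),J(593,281,.026)];print(s)
o=[J(*q,.04) for q in((497,50),(722,68),(697,550),(460,525))];print('outer',o,np.mean(o,0))
for n,e in(('L',o[0]-o[3]),('R',o[1]-o[2]),('fl',j[0]-j[3]),('fr',j[1]-j[2])):print(n,np.degrees(np.arctan2(e[1],e[0])),np.linalg.norm(e))
i=cams.camera_info('wrist');s=r.sense();Rw=np.array(i['R']);C=-Rw.T@np.array(i['t']).ravel();E=np.array(s['ee_rot'])
print('cam in tool',E.T@(C-s['tcp_pos']),'axis',E.T@Rw.T,i['mtx'][0])
```

```text
plate [0.51591127 0.18045649 0.006     ] -25.705946642701466 hole [0.52294216 0.17720052 0.003     ] pred tab [0.49518753 0.1904328  0.006     ] pred hole [0.5222185  0.17742022 0.006     ] 0.13883442417985153 0.06322685641573991
floor [array([ 0.66302826, -0.23554409,  0.02      ]), array([ 0.6571199 , -0.30392099,  0.02      ]), array([ 0.45947439, -0.27674611,  0.02      ]), array([ 0.46884542, -0.21219712,  0.02      ])] [ 0.56211699 -0.25710208  0.02      ]
[array([ 0.59923528, -0.25830983,  0.02      ]), array([ 0.5442162 , -0.25260592,  0.02      ]), array([ 0.56911354, -0.25493975,  0.026     ])]
outer [array([ 0.66518606, -0.21652473,  0.04      ]), array([ 0.65596584, -0.31017589,  0.04      ]), array([ 0.45676495, -0.28688183,  0.04      ]), array([ 0.46853905, -0.19128345,  0.04      ])] [ 0.56161398 -0.25121648  0.04      ]
L -7.314395459396838 0.19826034719519883
R -6.6697371975747535 0.20055823728157804
fl -6.85587190431497 0.19558132959138724
fr -7.828683685728299 0.19950493875227862
cam in tool [ 0.07158413 -0.00045961 -0.1620385 ] axis [[-7.20255001e-04 -9.65826722e-01 -2.59187625e-01]
 [ 9.99999737e-01 -7.18855122e-04 -1.00179647e-04]
 [-8.95621717e-05 -2.59187629e-01  9.65826985e-01]] [302.80826921   0.         247.87097287]
```

play_rows(commands="0.98 0.84 -0.05 0 0 0.573;0.98 0.84 -0.05 0 0 0.573;0.98 0.84 -0.05 0 0 0.573;0.98 0.84 -0.05 0 0 0.573;0.98 0.84 -0.05 0 0 0.573;0.98 0.84 -0.05 0 0 0.573;0.98 0.84 -0.05 0 0 0.573;0.98 0.84 -0.05 0 0 0.573;0.98 0.84 -0.05 0 0 0.573;0.98 0.84 -0.05 0 0 0.573;0.98 0.84 -0.05 0 0 0.573;0.98 0.84 -0.05 0 0 0.573;0.98 0.84 -0.05 0 0 0.573;0.98 0.84 -0.05 0 0 0.573;0 0 0 0 0 0;0 0 0 0 0 0;0 0 0 0 0 0")

```text
time_s: 1.8
tcp_pos: [0.5611, -0.2542, 0.2012]
ee_rot: [[-0.125, -0.992, -0.001], [-0.992, 0.125, 0.0], [-0.0, 0.001, -1.0]]
wrist_force: [0.5, 0.1, 0.4]
gripper_width: 1.003
gripper_force: 0.0
```

Run:
```python
from h import *
s=r.sense();print(s['time_s'],s['tcp_pos'],s['ee_rot'],s['joints'],s['gripper_width'])
p,d=grab('wrist'); cv2.imwrite('pics/w1.png',cv2.resize(p,(800,600),interpolation=cv2.INTER_CUBIC))
```

```text
1.8 [ 0.56111067 -0.25419397  0.20122714] [[-1.25331489e-01 -9.92114385e-01 -1.03226905e-03]
 [-9.92114919e-01  1.25331347e-01  2.01830886e-04]
 [-7.08636550e-05  1.04942529e-03 -9.99999447e-01]] [-9.33706837e+00  2.20562078e+01 -2.67488815e+00 -1.99740456e-03
 -6.53291413e+01  2.13800590e+00] 1.0031418276950865
```

View pics/w1.png

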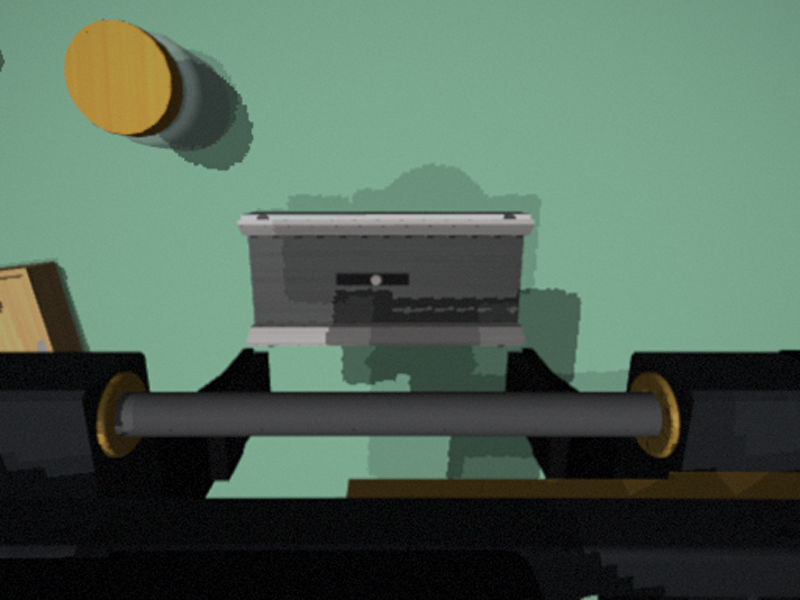

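The wrist view shows the jig with forward to the left. The slot runs from (336,280) to (410,280), and the pin is at (375,280), close to mid-slot. I'll enlarge it.

Run:
```python
from h import *
p=load('wrist')['p'];np.savez('wj.npz',**load('wrist'))
a=p[130:225,150:345];a=np.clip(a.astype(float)*1.5,0,255).astype(np.uint8)
cv2.imwrite('pics/w1c.png',cv2.resize(a,None,fx=4,fy=4,interpolation=cv2.INTER_CUBIC))
```

```text
(no output)
```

View pics/w1c.png

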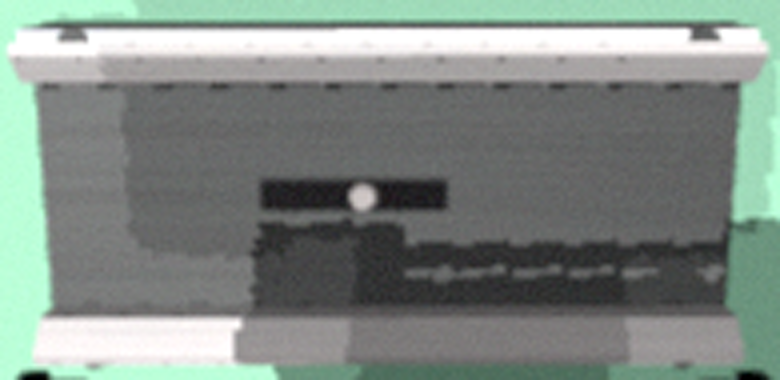

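The enlarged crop gives slot ends at (262,195) and (446,195), and the pin top at (362,197). The far floor edge runs (36,86) to (741,86), and the near rail's outer top edge runs (35,361) to (742,361).

Run:
```python
from h import *
f=np.load('wj.npz')
W=lambda x,y,z:px(f,150+(x+.5)/4-.5,130+(y+.5)/4-.5,z)
g=lambda a,b:np.degrees(np.arctan2(*(a-b)[[1,0]]))
a,b=W(262,195.5,.02),W(446,195.5,.02);c,d=W(36,86,.02),W(741,86,.02);e,h=W(35,361,.04),W(742,361,.04)
print(a,b,(a+b)/2,g(a,b));print(c,d,(c+d)/2,g(c,d));print('nr',e,h,g(e,h))
pin=W(362,197,.026);print('pin',pin)
th=np.radians(g(c,d));u=np.array([np.cos(th),np.sin(th)]);n=np.array([-u[1],u[0]])
s=((a+b)/2)[:2];print('pin rel slot',(pin[:2]-s)@u,(pin[:2]-s)@n,'far edge->slot',(s-c[:2])@n,'mid far->slot',(s-((c+d)/2)[:2])@u)
# depth check
print(px(f,150+500/4,130+140/4),px(f,150+200/4,130+140/4))
```

```text
[ 0.59802479 -0.25787186  0.02      ] [ 0.5452438 -0.2511599  0.02     ] [ 0.5716343  -0.25451588  0.02      ] -7.2471837968198995
[ 0.65638706 -0.29705505  0.02      ] [ 0.45905616 -0.27196317  0.02      ] [ 0.55772161 -0.28450911  0.02      ] -7.246633376669084
nr [ 0.66616963 -0.2227233   0.04      ] [ 0.4682     -0.19752758  0.04      ] -7.253076970235124
pin [ 0.56908727 -0.25502912  0.026     ]
pin rel slot -0.0024619369560683335 -0.0008304251890739051 far edge->slot 0.031508608838779296 mid far->slot 0.010018186987695356
[ 0.52768941 -0.26477004  0.01981954] [ 0.61288416 -0.27549698  0.0192035 ]
```

play_rows(commands="-0.155 0.98 -0.16 0 0 -0.15;-0.155 0.98 -0.16 0 0 -0.15;-0.155 0.98 -0.16 0 0 -0.15;-0.155 0.98 -0.16 0 0 -0.15;-0.155 0.98 -0.16 0 0 -0.15;-0.155 0.98 -0.16 0 0 -0.15;-0.155 0.98 -0.16 0 0 -0.15;-0.155 0.98 -0.16 0 0 -0.15;-0.155 0.98 -0.16 0 0 -0.15;-0.155 0.98 -0.16 0 0 -0.15;-0.155 0.98 -0.16 0 0 -0.15;-0.155 0.98 -0.16 0 0 -0.15;-0.155 0.98 -0.16 0 0 -0.15;-0.155 0.98 -0.16 0 0 -0.15;-0.155 0.98 -0.16 0 0 -0.15;0 0 0 0 0 0;0 0 0 0 0 0;0 0 0 0 0 0", grip=40)

```text
time_s: 3.65
tcp_pos: [0.4922, 0.186, 0.1298]
ee_rot: [[-0.447, -0.894, 0.0], [-0.894, 0.447, 0.0], [-0.0, -0.0, -1.0]]
wrist_force: [1.1, 0.2, -1.0]
gripper_width: 0.46
gripper_force: 0.0
```

Run:
```python
from h import *
s=r.sense();print(s['time_s'],s['tcp_pos'],s['ee_rot'],s['joints'],s['gripper_width'])
p,d=grab('wrist');np.savez('wp.npz',**load('wrist'))
cv2.imwrite('pics/w2.png',cv2.resize(p[60:240,135:375],None,fx=3.3,fy=3.3,interpolation=cv2.INTER_CUBIC))
```

```text
3.65 [0.49222799 0.18596335 0.12984457] [[-4.47232574e-01 -8.94417691e-01  1.35963834e-04]
 [-8.94417694e-01  4.47232585e-01  5.90842528e-05]
 [-1.13653458e-04 -9.51840564e-05 -9.99999989e-01]] [ 3.83775541e+01  1.76434116e+01 -2.08653864e+01  2.78953929e-03
 -5.14829933e+01 -6.49455585e+01] 0.45975790258412697
```

View pics/w2.png

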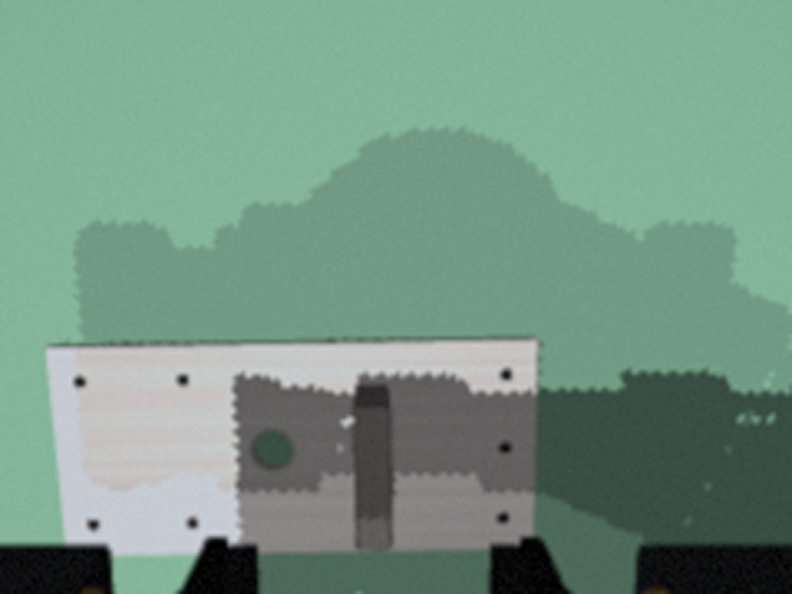

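The template's far edge runs (47,346) to (538,339), with near corners at (65,556) and (532,552). The hole is at (272,449). The tab top spans x 357–391 and y 387–548.

Run:
```python
from h import *
f=np.load('wp.npz')
W=lambda x,y,z:px(f,135+(x+.5)/3.3-.5,60+(y+.5)/3.3-.5,z)
g=lambda a,b:np.degrees(np.arctan2(*(a-b)[[1,0]]))
c=[W(*q,.006) for q in((47,346),(538,339),(532,552),(65,556))]
print(g(c[0],c[1]),g(c[3],c[2]),np.linalg.norm(c[0]-c[1]),np.linalg.norm(c[1]-c[2]))
th=np.radians((g(c[0],c[1])+g(c[3],c[2]))/2);u=np.array([np.cos(th),np.sin(th)])
m=np.mean(c,0)[:2];h=W(272,449,.006)[:2]
print('th',np.degrees(th),'tab from mid',m-.023*u,'from hole',h-.03*u,'from tail',((c[1]+c[2])/2)[:2]+.048*u,'tabtop',W(374,467,.038))
s=r.sense();print('tool y',np.degrees(np.arctan2(-s['ee_rot'][1][1],-s['ee_rot'][0][1])))
```

```text
-25.766797833850678 -26.07877431837047 0.14143554397494404 0.06532035825874696
th -25.922786076110576 tab from mid [0.49491842 0.19169388] from hole [0.49453466 0.19102012] from tail [0.49496424 0.19167231] tabtop [0.4927992  0.18810015 0.038     ]
tool y -26.581271153620094
```

play_rows(commands="0.043 0.09 -0.3 0 0 0.038;0.043 0.09 -0.5 0 0 0.038;0 0 -0.5 0 0 0;0 0 -0.5 0 0 0;0 0 -0.5 0 0 0;0 0 -0.5 0 0 0;0 0 -0.5 0 0 0;0 0 -0.4 0 0 0;0 0 -0.2 0 0 0;0 0 0 0 0 0;0 0 0 0 0 0", grip=36)

```text
time_s: 4.8
tcp_pos: [0.4951, 0.1927, 0.0128]
ee_rot: [[-0.436, -0.9, 0.001], [-0.9, 0.436, 0.0], [-0.001, -0.0, -1.0]]
wrist_force: [0.9, 0.3, 0.4]
gripper_width: 0.411
gripper_force: 0.0
```

play_rows(commands="0 0 0 0 0 0;0 0 0 0 0 0;0 0 0 0 0 0;0 0 0 0 0 0;0 0 0 0 0 0;0 0 0 0 0 0;0 0 0 0 0 0;0 0 0 0 0 0", grip=0)

```text
time_s: 5.6
tcp_pos: [0.4949, 0.1927, 0.0129]
ee_rot: [[-0.436, -0.9, 0.0], [-0.9, 0.436, 0.0], [-0.0, -0.0, -1.0]]
wrist_force: [-0.8, 0.1, 3.7]
gripper_width: 0.115
gripper_force: 30.0
```

play_rows(commands="0 0 0.3 0 0 0;0 0 0.9 0 0 0;0 0 1 0 0 0;0 0 1 0 0 0;0.06 -0.917 0.2 0 0 0.135;0.06 -0.917 0 0 0 0.135;0.06 -0.917 0 0 0 0.135;0.06 -0.917 0 0 0 0.135;0.06 -0.917 0 0 0 0.135;0.06 -0.917 0 0 0 0.135;0.06 -0.917 0 0 0 0.135;0.06 -0.917 0 0 0 0.135;0.06 -0.917 0 0 0 0.135;0.06 -0.917 0 0 0 0.135;0.06 -0.917 0 0 0 0.135;0.06 -0.917 0 0 0 0.135;0.06 -0.917 0 0 0 0.135;0.06 -0.917 0 0 0 0.135;0.06 -0.917 0 0 0 0.135;0.06 -0.917 0 0 0 0.135")

```text
time_s: 7.6
tcp_pos: [0.5227, -0.2485, 0.1142]
ee_rot: [[-0.126, -0.992, -0.002], [-0.992, 0.126, 0.001], [-0.001, 0.002, -1.0]]
wrist_force: [-0.2, -0.8, -1.9]
gripper_width: 0.112
gripper_force: 30.0
```

play_rows(commands="0 0 -0.5 -0.0277 -0.218 0;0 0 -0.5 -0.0277 -0.218 0;0 0 -0.2 0 0 0;0 0 0 0 0 0;0 0 0 0 0 0;0 0 0 0 0 0")

```text
time_s: 8.2
tcp_pos: [0.5245, -0.2475, 0.0794]
ee_rot: [[-0.126, -0.99, 0.067], [-0.992, 0.125, -0.009], [0.0, -0.067, -0.998]]
wrist_force: [-0.4, -0.2, -1.2]
gripper_width: 0.112
gripper_force: 30.0
```

Run:
```python
from h import *
s=r.sense();R=np.array(s['ee_rot']);print(s['time_s'],s['tcp_pos'],R,np.degrees(np.arctan2(-R[1,1],-R[0,1])),s['wrist_force'])
p,d=grab('wrist');np.savez('wh.npz',**load('wrist'))
a=np.clip(p[80:300,110:376].astype(float)*1.4,0,255).astype(np.uint8)
cv2.imwrite('pics/w3.png',cv2.resize(a,None,fx=2.7,fy=2.7,interpolation=cv2.INTER_CUBIC))
```

```text
8.2 [ 0.52449576 -0.24754942  0.07941378] [[-1.25777977e-01 -9.89806035e-01  6.68125179e-02]
 [-9.92058384e-01  1.25475312e-01 -8.72404591e-03]
 [ 2.51791741e-04 -6.73792114e-02 -9.97727407e-01]] -7.22471116158074 [-0.35252611 -0.16842026 -1.17273849]
```

View pics/w3.png

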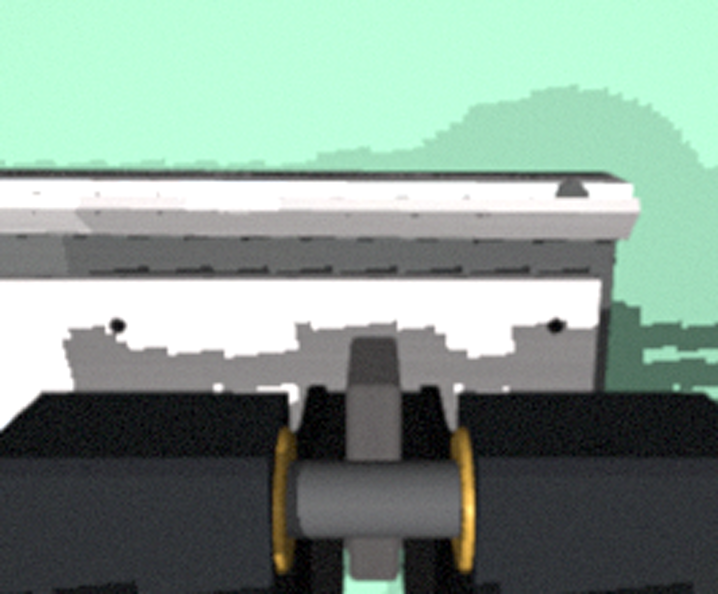

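The hover view shows the plate's far tail corner at (600,279), with its far edge running level to (0,277). The far base of the channel floor runs (0,234) to (612,240). I'll work out the lateral offset from these.

Run:
```python
from h import *
f=np.load('wh.npz');s=r.sense();E=np.array(s['ee_rot']);T=np.array(s['tcp_pos'])
pix=lambda x,y:(110+(x+.5)/2.7-.5,80+(y+.5)/2.7-.5)
def tool(x,y,zt):
    k=ray(f,*pix(x,y));R=f['R'];C=-R.T@f['t'].ravel();w=E.T@(R.T@k);c=E.T@(C-T)
    return c+(zt-c[2])/w[2]*w
a,b=tool(600,279,.0069),tool(5,277,.0069);print('plate corner in tool',a,b,'tail',tool(595,375,.0069),'yaw',np.degrees(np.arctan2((b-a)[0],-(b-a)[1])))
th=np.radians(-7.25);u=np.array([np.cos(th),np.sin(th)]);n=np.array([-u[1],u[0]]);O=np.array([.5617,-.2532])
for q in((5,234),(600,240)):
    w=px(f,*pix(*q),.02)[:2]-O; print('floor far edge jig',w@u,w@n)
w=px(f,*pix(612,240),.02)[:2]-O;print('rear end',w@u)
for q in((5,199),(630,199)):
    w=px(f,*pix(*q),.04)[:2]-O; print('rail top mid?',w@u,w@n)
for p in(a,b):
    w=(T+E@p)[:2]-O;print('plate far edge jig',w@u,w@n,(T+E@p)[2])
print('tcp jig',(T[:2]-O)@u,(T[:2]-O)@n)
```

```text
plate corner in tool [0.03306798 0.04863946 0.0069    ] [ 0.03355464 -0.07716401  0.0069    ] tail [0.01158764 0.0490731  0.0069    ] yaw 0.2216403280478913
floor far edge jig 0.06965366929249393 -0.03170257771260153
floor far edge jig -0.09546279125795236 -0.03195456691481157
rear end -0.09862712226806193
rail top mid? 0.05779666218568724 -0.04416512729576744
rail top mid? -0.09768029512865889 -0.045484065540888685
plate far edge jig -0.08580251512970494 -0.032161210762559275 0.06919938955744767
plate far edge jig 0.03971616838893491 -0.03260022369748756 0.0776620832158555
tcp jig -0.037749519259032506 0.0009263026480109035
```

play_rows(commands="0 0.01 -0.25 0 0 0.023;0 0 -0.3 0 0 0;0 0 -0.3 0 0 0;0 0 -0.2 0 0 0;0 0 -0.13 0 0 0;0 0 -0.1 0 0 0;0 0 -0.06 0 0 0;0 0 -0.04 0 0 0;0 0 0 0 0 0;0 0 0 0 0 0")

```text
time_s: 9.25
tcp_pos: [0.5237, -0.2474, 0.0374]
ee_rot: [[-0.123, -0.99, 0.066], [-0.992, 0.123, -0.008], [0.0, -0.066, -0.998]]
wrist_force: [0.7, 0.6, -2.0]
gripper_width: 0.113
gripper_force: 30.0
```

play_rows(commands="0 0 -0.013 0 0 0;0 0 -0.013 0 0 0;0 0 0 0 0 0;0 0 0 0 0 0")

```text
time_s: 9.65
tcp_pos: [0.5235, -0.2473, 0.0364]
ee_rot: [[-0.123, -0.99, 0.065], [-0.992, 0.123, -0.008], [-0.0, -0.066, -0.998]]
wrist_force: [-0.2, -0.1, -2.2]
gripper_width: 0.119
gripper_force: 30.0
```

play_rows(commands="0 0 -0.01 0 0 0;0 0 0 0 0 0;0 0 0 0 0 0")

```text
time_s: 9.95
tcp_pos: [0.5235, -0.2473, 0.0361]
ee_rot: [[-0.123, -0.99, 0.065], [-0.992, 0.123, -0.008], [-0.0, -0.066, -0.998]]
wrist_force: [0.5, 0.3, -1.6]
gripper_width: 0.113
gripper_force: 30.0
```

play_rows(commands="0 0 -0.01 0 0 0;0 0 0 0 0 0;0 0 0 0 0 0")

```text
time_s: 10.25
tcp_pos: [0.5236, -0.2473, 0.036]
ee_rot: [[-0.123, -0.99, 0.066], [-0.992, 0.123, -0.008], [0.0, -0.066, -0.998]]
wrist_force: [-0.9, 0.9, -0.2]
gripper_width: 0.109
gripper_force: 30.0
```

play_rows(commands="0 0 -0.01 0 0 0;0 0 0 0 0 0;0 0 0 0 0 0")

```text
time_s: 10.55
tcp_pos: [0.5236, -0.2473, 0.0359]
ee_rot: [[-0.123, -0.99, 0.066], [-0.992, 0.123, -0.008], [0.0, -0.066, -0.998]]
wrist_force: [-1.9, 0.7, 4.0]
gripper_width: 0.114
gripper_force: 30.0
```

play_rows(commands="0 0 0.005 0 0 0;0 0 0 0 0 0;0 0 0 0 0 0;0 0 0 0 0 0;0 0 0 0 0 0", grip=16)

```text
time_s: 11.05
tcp_pos: [0.5235, -0.2473, 0.0355]
ee_rot: [[-0.123, -0.99, 0.065], [-0.992, 0.123, -0.008], [-0.0, -0.066, -0.998]]
wrist_force: [0.5, -0.1, 0.4]
gripper_width: 0.181
gripper_force: 0.0
```

```bash
cat > look.py <<'E'
from h import *
import sys
s=r.sense();E=np.array(s['ee_rot']);T=np.array(s['tcp_pos'])
p,d=grab('wrist');f=load('wrist')
# visible plate strip: pixels ahead of / behind fingers on the far (camera) side, in jig frame
th=np.radians(-7.25);u=np.array([np.cos(th),np.sin(th),0]);n=np.array([-u[1],u[0],0]);O=np.array([.5617,-.2532,0])
K=cv2.undistortPoints(np.stack(np.meshgrid(np.arange(512.),np.arange(384.)),-1).reshape(-1,1,2),f['mtx'],np.array([float(f['k1']),0,0,0,0]))[:,0]
k=np.c_[K,np.ones(len(K))];X=((k*f['d'].reshape(-1,1)-f['t'].ravel())@f['R'])-O
x,y,z=X@u,X@n,X[:,2];m=(f['d'].ravel()>0)&(y>-.029)&(y<-.020)&(z<.036)&(z>.015)
for a in np.arange(-.11,.09,.02):
    q=m&(x>a)&(x<a+.02)
    if q.sum()>20:print('x %.0f z %.2f n %d'%(1e3*a+10,1e3*np.median(z[q]),q.sum()))
print('t',s['time_s'],'tcp jig',(T-O)@u,(T-O)@n,T[2],'F',np.round(s['wrist_force'],1),s['gripper_width']*87)
if len(sys.argv)>1: cv2.imwrite('pics/%s.png'%sys.argv[1],cv2.resize(np.clip(p[80:300,110:376].astype(float)*1.4,0,255).astype(np.uint8),None,fx=2.7,fy=2.7,interpolation=cv2.INTER_CUBIC))
E
python3 look.py w4
```

```text
x -100 z 19.88 n 244
x -80 z 26.25 n 483
x -60 z 27.56 n 514
x -40 z 28.98 n 539
x -20 z 30.14 n 522
x 0 z 31.52 n 516
x 20 z 32.80 n 520
x 40 z 34.04 n 524
x 60 z 33.65 n 247
x 80 z 19.94 n 425
t 11.05 tcp jig -0.03860235955610234 0.0010269540804976407 0.03547470586584525 F [ 0.5 -0.1  0.4] 15.778845058544716
```

View pics/w4.png

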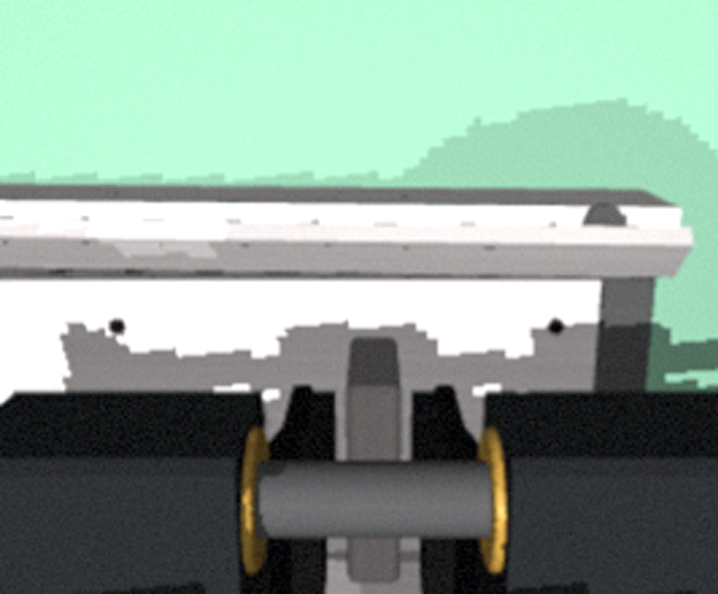

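The picture and depth agree: the template is in the channel with its tail on the floor and its front on the pin, sloping 0.065 rad. The hole is at jig x ≈ −8.6 mm. Next I push it gently with the rear finger.

play_rows(commands="0 0 -0.04 -0.0125 -0.1 0;0 0 -0.04 -0.0125 -0.1 0;0.04 -0.005 0 0 0 0;0.04 -0.005 0 0 0 0;0.033 -0.0042 0 0 0 0;0.033 -0.0042 0 0 0 0;0.033 -0.0042 0 0 0 0;0.033 -0.0042 0 0 0 0;0.033 -0.0042 0 0 0 0;0.033 -0.0042 0 0 0 0;0 0 0 0 0 0")

```text
time_s: 12.2
tcp_pos: [0.5321, -0.2484, 0.0332]
ee_rot: [[-0.123, -0.988, 0.096], [-0.992, 0.122, -0.012], [0.0, -0.096, -0.995]]
wrist_force: [-0.8, 0.2, 0.1]
gripper_width: 0.186
gripper_force: 0.6
```

```bash
python3 look.py
```

```text
x -100 z 19.80 n 262
x -80 z 25.50 n 507
x -60 z 27.25 n 540
x -40 z 28.65 n 562
x -20 z 30.03 n 531
x 0 z 31.43 n 531
x 20 z 32.79 n 529
x 40 z 34.24 n 522
x 60 z 35.23 n 226
x 80 z 19.91 n 401
t 12.2 tcp jig -0.029969295237670092 0.001023004719948383 0.03320812869067945 F [-0.8  0.2  0.1] 16.18145338640609
```

play_rows(commands="0.025 -0.0032 0 0 0 0;0.025 -0.0032 0 0 0 0;0.025 -0.0032 0 0 0 0;0.025 -0.0032 0 0 0 0;0.025 -0.0032 0 0 0 0;0.025 -0.0032 0 0 0 0;0.025 -0.0032 0 0 0 0;0.025 -0.0032 0 0 0 0;0.025 -0.0032 0 0 0 0;0 0 0 0 0 0")

```text
time_s: 13.25
tcp_pos: [0.5389, -0.2493, 0.0332]
ee_rot: [[-0.123, -0.988, 0.096], [-0.992, 0.122, -0.012], [0.0, -0.097, -0.995]]
wrist_force: [-0.4, -0.5, 0.5]
gripper_width: 0.183
gripper_force: 0.5
```

```bash
python3 look.py
```

```text
x -100 z 19.71 n 260
x -80 z 20.06 n 493
x -60 z 26.84 n 547
x -40 z 28.21 n 547
x -20 z 29.69 n 556
x 0 z 30.93 n 539
x 20 z 32.44 n 529
x 40 z 33.86 n 519
x 60 z 35.02 n 401
x 80 z 19.94 n 260
t 13.25 tcp jig -0.023108982922064553 0.0010327852725745621 0.033241546340018885 F [-0.4 -0.5  0.5] 15.90266584697155
```

Not down yet, with about 2–4 mm to go, so I'll use finer steps.

play_rows(commands="0.017 -0.0021 0 0 0 0;0.017 -0.0021 0 0 0 0;0.017 -0.0021 0 0 0 0;0.017 -0.0021 0 0 0 0;0 0 0 0 0 0")

```text
time_s: 13.8
tcp_pos: [0.5409, -0.2495, 0.0333]
ee_rot: [[-0.123, -0.988, 0.096], [-0.992, 0.122, -0.012], [0.0, -0.096, -0.995]]
wrist_force: [-0.1, 0.0, -0.5]
gripper_width: 0.18
gripper_force: 0.3
```

```bash
python3 look.py
```

```text
x -100 z 19.71 n 270
x -80 z 19.94 n 505
x -60 z 25.87 n 546
x -40 z 25.87 n 530
x -20 z 25.98 n 573
x 0 z 25.94 n 499
x 20 z 25.93 n 482
x 40 z 25.93 n 456
x 60 z 25.90 n 440
x 80 z 19.93 n 359
t 13.8 tcp jig -0.02112547896464066 0.0010310374343519308 0.03325229153039945 F [-0.1  0.  -0.5] 15.68181695682023
```

The template is flat: its top is at 25.9 mm along the whole length. I'll open the fingers and retreat.

play_rows(commands="0 0 0 0 0 0;0 0 0 0 0 0;0 0 0 0 0 0;0 0 0.05 0 0 0;0 0 0.2 0 0 0;0 0 0.4 0 0 0;0 0 0.7 0 0 0;0 0 1 0 0 0;0 0 1 0 0 0;0 0 1 0 0 0;0 0 0.5 0 0 0;0 0 0 0 0 0;0 0 0 0 0 0;0 0 0 0 0 0", grip=26)

```text
time_s: 15.25
tcp_pos: [0.5397, -0.2492, 0.1775]
ee_rot: [[-0.123, -0.988, 0.093], [-0.992, 0.123, -0.011], [-0.001, -0.094, -0.996]]
wrist_force: [0.2, -0.1, 0.1]
gripper_width: 0.296
gripper_force: 0.0
```

```bash
python3 look.py w5
```

```text
x -100 z 19.80 n 74
x -80 z 19.95 n 166
x -60 z 25.81 n 173
x -40 z 25.94 n 161
x -20 z 25.86 n 178
x 0 z 25.94 n 168
x 20 z 25.83 n 153
x 40 z 25.94 n 163
x 60 z 25.87 n 158
x 80 z 19.89 n 141
t 15.25 tcp jig -0.02228163922821854 0.001196641689860761 0.17750822081944342 F [ 0.2 -0.1  0.1] 25.765194070839797
```

View pics/w5.png

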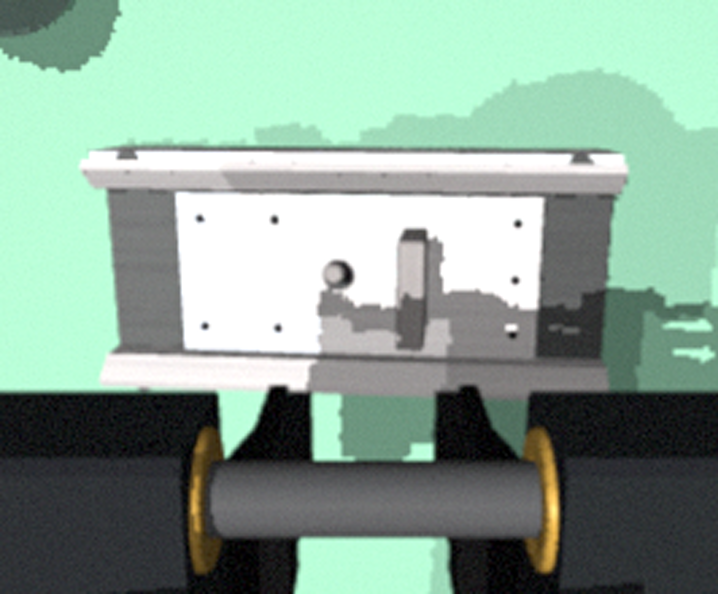

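The template lies flat in the channel with the pin inside the hole at (338,274), and the gripper is clear. I'm handing it in.

```bash
python3 -c "
from station import r
print(r.finish_job())"
```

```text
the job is handed in; nothing more can be done
None
```

The template lies flat on the channel floor, pointing forward with its hole over the pin; the gripper is clear, and I handed the job in at about 15 s (no verdict came back).

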